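# Put the matching cover plate on the board fixture

## Robot

A 6-joint arm with a two-finger parallel gripper is mounted at the origin on a cart in front of the work surface, level with it; the furniture and walls round the work are solid. World frame = base frame: x ahead of the robot, y to its left, z up, the work surface at z = 0. Lengths are in m, angles in rad, forces in N, time in s.
With the tool pointing down it reaches from about 0.3 to 0.875 m from the base axis. Payload 6.4 kg.
Tool frame: the origin (TCP) lies midway between the tips of the shut fingers; the grasp point (between the pads) lies 19 mm behind it; z points along the fingers, y is the line along which they close (so a half turn about z gives the same grasp; the last joint's range is limited). The gripper opens to 88 mm and grips with 3 to 60 N. Pads are 18 mm wide; open, the fingers measure 123 mm over their backs; the gripper's body (75 mm by 187 mm) begins 45 mm behind the grasp point.
Start: joints at [-1.539, 0.181, 1.607, -0, 1.354, -0.206], TCP at [0.135, -0.559, 0.239] pointing down, gripper open.
Joint ranges: [-2.99, 2.99], [-0.89, 2.07], [0.3, 2.58], [-1.14, 4.28], [0, 2.63], [-3.12, 3.12]. Speed limits (rad/s): [2.57, 2.57, 3.01, 3.14, 3.14, 3.14].

## Interface

Orientations are given as a unit quaternion [x, y, z, w].
In Python, from plant import r gives the robot as it stands. The module is installed in compiled form; this text tells all that it offers.
- The arm moves only by the tool jog_arm, never from a script. Its argument "steps" is text: rows parted by semicolons, each of 5 numbers parted by spaces: the shift along the world's x, y, z in m, then the turn about the world's z in rad, then the gripper's target within -1 to 1 (shut at 1, half-way at 0, fully open at -1). A call has 1 to 10 rows; each row shifts and turns the commanded pose from where the row before left it; what a row does not reach is not made up. A row lasts 1/10 s, in which the tool goes at most 50 mm and 8.59 degrees, less where a joint would pass 70% of its speed; a pose out of reach is approached as far as the arm can. A call is refused whole if a number of a shift passes 0.05 or a number of a turn 0.15, either way. A call with a gripper value outside its range is refused whole. The fingers move at their own pace and stop on an object; "squeeze" is the grip in N (left out, the last holds). Time passes only in rows, so rows that do not move let the fingers close. It gives the time, the measured TCP pose, the force, the opening and the grip force at its end, in the units of the state.
- r.get_state(): the state, without advancing time (a new reading comes with each control period).
- r.capture(name): name is "scene" or "top"; returns a dict with "image" (400x640x3 uint8, red, green, blue), "fov_y" (degrees; the focal length in pixels is half the picture's height over the tangent of half this angle, whatever the lens; pixels are square), "cx", "cy" (the principal point, pixels), "D" ([k1, k2, p1, p2, k3] as OpenCV has them; the pictures are not rectified), "T" (4x4, takes a point from camera to world coordinates). Camera axes: x right, y up, looking along -z (the intrinsics and any distortion apply to the point x, -y, -z); pixel columns grow to the right and rows downward; lengths in m; the calibration is good to about 2 mm. A picture is of the moment at which its call begins. There is no depth.
- r.finish_job(): hands the job in; it is judged then, once.
The state is a dict: "time": time; "joints": joint angles; "joint_vel": joint speeds; "tau": joint torques, N m; "position": TCP position; "eef_rot": TCP orientation; "force": force on the tool from outside, world axes, zero at the start; "torque": the same for the moment, N m; "width": finger opening in m; "grasp_force": force on a finger pad.
Only numpy, scipy, OpenCV 4.12 (cv2) and the standard library are available. Lean on these libraries where they do the work, as an engineer would, in place of code of your own. Each camera call takes 0.05 s, during which the arm holds its last target. There are 200 camera calls.

## Task

A circuit board lies in the board fixture, the grey base with two upright dowel pins, and two cover plates lie on the bench beside it. Take the plate whose two holes are spaced like the pins, by its white grip, lower it in your grasp until both pins stand in its holes and it lies flat on the fixture, then let go. Leave the other plate where it lies.

Things in the scene. Friction and masses are not known exactly. Their poses are not given: they have to be found in the camera images.
- fixture: Board fixture, fixed: grey steel base 90 (x) x 210 (y) x 14 mm with a circuit board in the middle and a black pad at each end, pad tops 26 mm above the bench. On each pad an upright bright metal pin, at y = +62 and -62 mm (124 mm apart), 14 mm thick, bullet-nosed (upper 22 mm taper to about 6 mm), tip 66 mm above the bench. Origin: centre of its underside, on the bench; z up.
- seat (a point): Point midway between the pins at the height of the fixture's pad tops, 26 mm above the bench; axes as the fixture's (y along the line of pins). When the right plate is seated its origin is here, its y along this y, either way round.
- wide_plate: The right plate: loose dark steel, 60 (x) x 180 (y) x 6 mm, about 0.25 kg, two round through holes of 30 mm at y = +62 and -62 mm (124 mm apart, near its ends). In the middle on top a white grip block 22 (x) x 34 (y) mm, its top 46 mm above the plate's underside; grip it across x. Lies flat on the bench. Origin: centre of the underside; z up. Same after a half turn.
- narrow_plate: The wrong plate: same outline and grip as the other, but its two 30 mm holes are at y = +38 and -38 mm (76 mm apart, close to the grip), so it does not go over both pins. Lies flat on the bench, grip up. Origin: centre of the underside; z up, y along its length.

How it is judged:
On the way:
1. the plate with the wide hole spacing, still held in the gripper, has been lowered so that both pins stand in its holes (contact force between the fingers and wide_plate above 0.5 N and horizontal distance between wide_plate and fixture below 0.015 m and angle between the y axis of wide_plate and the y axis of fixture, either way round below 0.2 rad and z of wide_plate in the frame of fixture below 0.058 m), for 0.1 s.
At the end, for the whole second after the job is handed in: The plate with the wide hole spacing lies at rest and flat (within 3 degrees) on the fixture's pads, its underside within 4 mm of the pad height, centred within 12 mm and in line with the pins within 10 degrees, a pin in each hole (horizontal distance between wide_plate and fixture below 0.012 m and angle between the y axis of wide_plate and the y axis of fixture, either way round below 0.18 rad and z of wide_plate in the frame of fixture between 0.022 and 0.03 m and angle between wide_plate's own z axis and vertical below 0.06 rad and linear speed of wide_plate below 0.02 m/s); the robot touches nothing.
It fails at once if the other plate is moved by more than 30 mm (distance of narrow_plate from where it was at the start of the episode above 0.03 m).
It also fails if it takes over 35 s, if anything falls off the work surface, if the arm or the gripper's body presses on something with over 40 N, if the wrist force passes 120 N, or if a joint passes its speed limit or range.

## Working session

There is one attempt and no reset: what is moved stays moved. The work goes in short steps, Python scripts to look and compute and a tool call to move; the robot and the scene stay as the last step left them, time stands still between calls to the robot, and variables do not carry over. Pictures are saved under pics/ and viewed, at most 10 in all, crops included, and the job is handed in when it is done.

Besides the shell and the picture viewer there is one more tool, called after "Emit:" in YAML: its name, and indented under it one key for each argument. jog_arm: Moves the arm, as the interface text tells. Its arguments: {"type":"object","properties":{"steps":{"type":"string"},"squeeze":{"type":"number"}},"required":["steps"]}

```bash
mkdir -p pics; cat > h.py <<'E'
import numpy as np, cv2
from plant import r
def cap(n,f):
    c=r.capture(n); cv2.imwrite('pics/'+f,c['image'][:,:,::-1])
    np.savez(f'{n}.npz',**{k:c[k] for k in c}); return c
def K(c):
    f=200/np.tan(np.radians(float(c['fov_y']))/2); return np.array([[f,0,float(c['cx'])],[0,f,float(c['cy'])],[0,0,1]])
def toz(c,px,z):
    p=cv2.undistortPoints(np.array(px,float).reshape(-1,1,2),K(c),np.array(c['D'],float)).reshape(-1,2)
    T=np.array(c['T']); d=np.c_[p[:,0],-p[:,1],-np.ones(len(p))]@T[:3,:3].T
    return T[:3,3]+d*((z-T[2,3])/d[:,2])[:,None]
def proj(c,P):
    T=np.array(c['T']); q=(np.array(P,float)-T[:3,3])@T[:3,:3]; q=q*[1,-1,-1]
    return cv2.projectPoints(q.reshape(-1,1,3),np.zeros(3),np.zeros(3),K(c),np.array(c['D'],float))[0].reshape(-1,2)
E
python3 - <<'E'
from h import *
for n in('top','scene'):
    c=cap(n,n+'0.png'); print(n,c['fov_y'],c['D'],np.round(c['T'],3))
s=r.get_state(); print(s['position'],s['eef_rot'],s['width'],s['time'])
E
```

```text
top 56.635720418467194 [-0.06902208  0.          0.          0.          0.        ] [[ 0.035  0.979 -0.203  0.332]
 [-0.999  0.036 -0.001 -0.146]
 [ 0.006  0.203  0.979  0.872]
 [ 0.     0.     0.     1.   ]]
scene 50.116346762715075 [-0.0505314  0.         0.         0.         0.       ] [[ 0.55   0.348 -0.759 -0.18 ]
 [-0.835  0.247 -0.492 -0.577]
 [ 0.016  0.904  0.426  0.447]
 [ 0.     0.     0.     1.   ]]
[ 0.13545166 -0.55831928  0.23792519] [ 9.92937994e-01  1.18631855e-01  6.22734125e-05 -7.87289295e-04] 0.08818729000747988 0.1
```

View pics/top0.png

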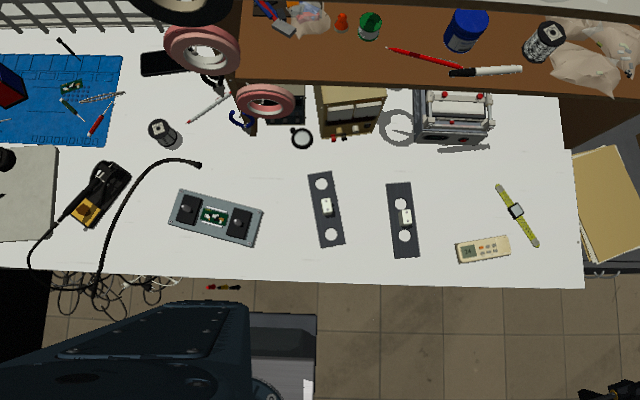

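View pics/scene0.png

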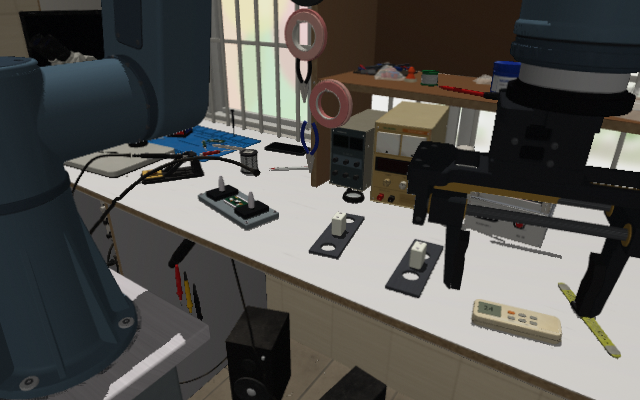

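The top view shows the fixture at about (215,217), a plate with far-apart holes at (326,210), and one with close-set holes at (403,220). Next I'll measure them on an enlarged crop.

```bash
python3 - <<'E'
from h import *
c=dict(np.load('top.npz')); im=c['image'][160:270,155:435]
cv2.imwrite('pics/crop1.png',cv2.resize(im[:,:,::-1],None,fx=2.85,fy=2.85,interpolation=cv2.INTER_CUBIC))
g=cv2.cvtColor(c['image'],cv2.COLOR_RGB2GRAY)
# dark slabs on white bench
for nm,(x0,x1) in dict(fix=(162,270),mid=(300,352),right=(380,430)).items():
    m=np.zeros_like(g); m[165:265,x0:x1]=(g[165:265,x0:x1]<150)*255
    cs=cv2.findContours(m,cv2.RETR_EXTERNAL,cv2.CHAIN_APPROX_NONE)[0]; k=max(cs,key=cv2.contourArea)
    z=.014 if nm=='fix' else .006
    w=toz(c,k.reshape(-1,2),z)[:,:2].astype(np.float32)
    print(nm,cv2.minAreaRect(w))
    if nm!='fix':
        m2=np.zeros_like(g);cv2.drawContours(m2,[k],-1,255,-1); m2[g<150]=0
        n,l,s,ce=cv2.connectedComponentsWithStats(m2)
        for i in range(1,n):
            if s[i,4]>25: print('  blob',s[i,4],ce[i].round(1),toz(c,ce[i],.003)[0].round(4),toz(c,ce[i],.046)[0].round(4))
E
```

```text
fix ((0.46223410964012146, 0.08252855390310287), (0.21344660222530365, 0.0920478105545044), 77.13101959228516)
mid ((0.4945071339607239, -0.17632095515727997), (0.18167699873447418, 0.06110113486647606), 12.280620574951172)
  blob 100 [320.9 183.5] [ 0.5556 -0.1629  0.003 ] [ 0.5445 -0.162   0.046 ]
  blob 127 [326.1 204.7] [ 0.5036 -0.177   0.003 ] [ 0.4951 -0.1755  0.046 ]
  blob 111 [330.6 233.9] [ 0.4342 -0.1895  0.003 ] [ 0.4291 -0.1873  0.046 ]
right ((0.47437143325805664, -0.3586457073688507), (0.18224798142910004, 0.06261791288852692), 6.660127639770508)
  blob 230 [403.5 210.4] [ 0.4966 -0.3627  0.003 ] [ 0.4885 -0.352   0.046 ]
  blob 105 [404.1 235. ] [ 0.4375 -0.3632  0.003 ] [ 0.4322 -0.3525  0.046 ]
```

View pics/crop1.png

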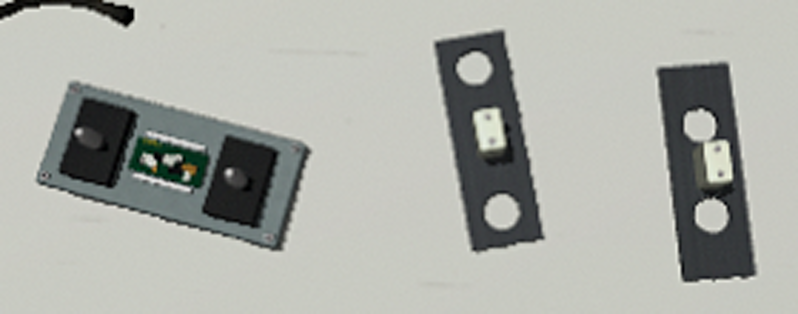

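The middle plate's holes are 124 mm apart, so it is the wide one. Its centre is about (0.495,-0.176), with its axis 12.3° from x. Next I'll check the fixture by its pin tips, at crop (77,131) and (229,173), using a model overlay.

```bash
python3 - <<'E'
from h import *
c=dict(np.load('top.npz'))
t=toz(c,[[155+77/2.85,160+131/2.85],[155+229/2.85,160+173/2.85]],.066); d=t[0]-t[1]
print(t.round(4),t.mean(0),np.linalg.norm(d),np.degrees(np.arctan2(d[1],d[0])))
im=cv2.resize(c['image'][:,:,::-1],None,fx=4,fy=4,interpolation=cv2.INTER_CUBIC)
def loop(cx,cy,a,pts,col):
    u=np.array([np.cos(a),np.sin(a)]);v=np.array([u[1],-u[0]]) # u=y axis,v=x axis
    P=[[*(np.array([cx,cy])+x*v+y*u),z] for x,y,z in pts]
    cv2.polylines(im,[np.int32((proj(c,P)+.5)*4)],True,col,1)
th=np.linspace(0,6.28,24)
def box(a,b,z): return [(a,b,z),(-a,b,z),(-a,-b,z),(a,-b,z)]
F=(.4622,.0825,np.radians(77.1)); W=(.4947,-.1763,np.radians(12.3))
loop(*F,box(.045,.105,.014),(0,0,255)); loop(*F,box(.045,.105,0),(0,255,255))
for s in(-1,1):
    loop(*F,[(.003*np.cos(t),s*.062+.003*np.sin(t),.066) for t in th],(0,255,0))
    loop(*F,[(.007*np.cos(t),s*.062+.007*np.sin(t),.044) for t in th],(255,255,0))
    loop(*W,[(.015*np.cos(t),s*.062+.015*np.sin(t),.006) for t in th],(0,255,0))
loop(*W,box(.03,.09,.006),(0,0,255)); loop(*W,box(.011,.017,.046),(0,0,255))
cv2.imwrite('pics/ov.png',im[660:1060,650:1410])
E
```

```text
[[0.4767 0.1456 0.066 ]
 [0.4482 0.0236 0.066 ]] [0.46243401 0.08463524 0.066     ] 0.12531726729165024 76.84367513602398
```

View pics/ov.png

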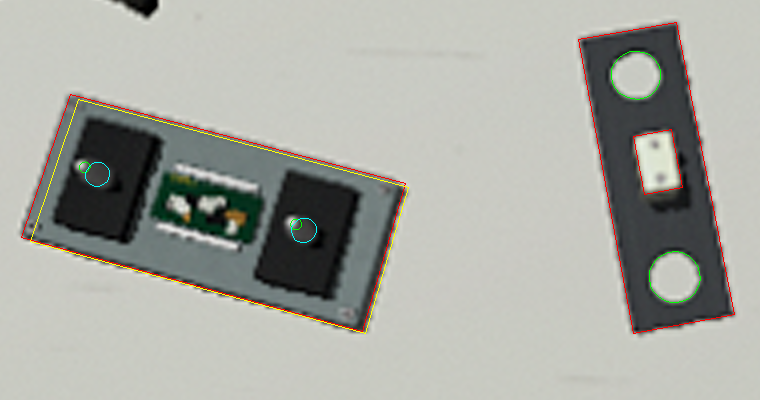

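The overlay fits within about 1–2 mm. Next I'll move above the plate.

Emit:
jog_arm:
  steps: "0.03 0.032 0 0 -1;0.03 0.032 0 0 -1;0.03 0.032 0 0 -1;0.03 0.032 0 0 -1;0.03 0.032 0 0 -1;0.03 0.032 0 0 -1;0.03 0.032 0 0 -1;0.03 0.032 0 0 -1;0.03 0.032 0 -0.01 -1;0.03 0.032 0 -0.013 -1"
  squeeze: 30

```text
time: 1.1
position: [0.4363, -0.2371, 0.2385]
eef_rot: [0.994, 0.107, -0.0, -0.0]
force: [1.3, -1.2, 1.0]
width: 0.0881
grasp_force: 0.0
```

Emit:
jog_arm:
  steps: "0.03 0.032 0 0 -1;0.03 0.03 0 0 -1;0 0 -0.03 0 -1;0 0 -0.03 0 -1;0 0 -0.03 0 -1;0 0 -0.03 0 -1;0 0 0 0 -1;0 0 0 0 -1"

```text
time: 1.9
position: [0.4952, -0.1766, 0.1187]
eef_rot: [0.994, 0.107, -0.001, -0.0]
force: [0.3, 0.3, 0.3]
width: 0.0882
grasp_force: 0.0
```

Emit:
jog_arm:
  steps: "0 0 -0.025 0 -1;0 0 -0.025 0 -1;0 0 -0.02 0 -1;0 0 -0.015 0 -1;0 0 -0.01 0 -1;0 0 -0.01 0 -1;0 0 0 0 -1;0 0 0 0 -1"

```text
time: 2.7
position: [0.496, -0.1771, 0.0144]
eef_rot: [0.994, 0.107, 0.0, 0.0]
force: [0.2, 0.0, -0.5]
width: 0.0881
grasp_force: 0.0
```

Emit:
jog_arm:
  steps: "0 0 0 0 1;0 0 0 0 1;0 0 0 0 1;0 0 0 0 1;0 0 0 0 1;0 0 0 0 1;0 0 0 0 1;0 0 0 0 1"

```text
time: 3.5
position: [0.4954, -0.1768, 0.0137]
eef_rot: [0.994, 0.107, -0.0, -0.0]
force: [-0.4, -0.5, 0.3]
width: 0.0264
grasp_force: 0.0
```

Emit:
jog_arm:
  steps: "0 0 0 0 1;0 0 0 0 1;0 0 0 0 1;0 0 0.02 0 1;0 0 0.03 0 1;0 0 0.04 0 1;0 0 0.04 0 1;0 0 0 0 1;0 0 0 0 1"

```text
time: 4.4
position: [0.4956, -0.1769, 0.1439]
eef_rot: [0.994, 0.107, 0.0, 0.0]
force: [0.3, -0.1, -4.3]
width: 0.0219
grasp_force: 30.0
```

Emit:
jog_arm:
  steps: "-0.003 0.026 0 0.113 1;-0.003 0.026 0 0.113 1;-0.003 0.026 0 0.113 1;-0.003 0.026 0 0.113 1;-0.003 0.026 0 0.113 1;-0.003 0.026 0 0.113 1;-0.003 0.026 0 0.113 1;-0.003 0.026 0 0.113 1;-0.003 0.026 0 0.113 1;-0.003 0.026 0 0.113 1"

```text
time: 5.4
position: [0.4633, 0.0843, 0.141]
eef_rot: [0.781, 0.625, -0.002, -0.002]
force: [0.9, 0.3, -2.7]
width: 0.0216
grasp_force: 30.0
```

Emit:
jog_arm:
  steps: "-0.003 0 0 0 1;0 0 -0.03 0 1;0 0 -0.02 0 1;0 0 0 0 1;0 0 0 0 1;0 0 0 0 1"

```text
time: 6.0
position: [0.4629, 0.0828, 0.0942]
eef_rot: [0.783, 0.623, 0.0, 0.0]
force: [-0.1, 0.8, -3.3]
width: 0.0221
grasp_force: 30.0
```

```bash
python3 - <<'E'
from h import *
s=r.get_state(); q=s['eef_rot']; print(s['position'],np.degrees(2*np.arctan2(q[1],q[0])),s['width'])
a=cap('top','top1.png')['image'][150:270,150:300]; b=cap('scene','scene1.png')['image'][130:250,170:320]
v=np.hstack([a,b])[:,:,::-1]; cv2.imwrite('pics/v1.png',cv2.resize(v,None,fx=2.66,fy=2.66,interpolation=cv2.INTER_CUBIC))
E
```

```text
[0.46290688 0.08278702 0.09418537] 77.00207055693386 0.022071888977249318
```

View pics/v1.png

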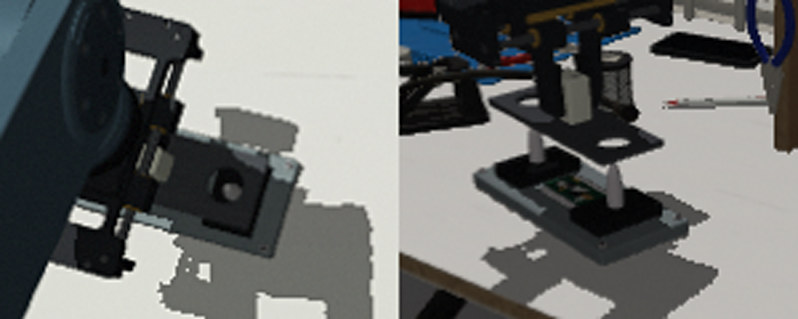

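The plate is level over the fixture, and the right-hand pin shows through its hole in the top view. Next I'll lower it gently.

Emit:
jog_arm:
  steps: "0 0 -0.01 0 1;0 0 -0.01 0 1;0 0 -0.01 0 1;0 0 -0.008 0 1;0 0 -0.006 0 1;0 0 -0.004 0 1;0 0 0 0 1;0 0 0 0 1"

```text
time: 6.9
position: [0.4626, 0.0832, 0.0458]
eef_rot: [0.782, 0.623, 0.0, 0.0]
force: [0.2, -0.3, -2.9]
width: 0.0219
grasp_force: 30.0
```

Emit:
jog_arm:
  steps: "0 0 -0.003 0 1;0 0 -0.002 0 1;0 0 0 0 1;0 0 0 0 1"

```text
time: 7.3
position: [0.4625, 0.0832, 0.0407]
eef_rot: [0.782, 0.623, -0.0, 0.0]
force: [-0.5, -0.3, -2.2]
width: 0.0219
grasp_force: 30.0
```

Emit:
jog_arm:
  steps: "0 0 -0.001 0 1;0 0 0 0 1;0 0 0 0 1;0 0 0 0 -0.2;0 0 0 0 -0.2;0 0 0 0 -0.2;0 0 0 0 -0.2;0 0 0 0 -0.2"

```text
time: 8.1
position: [0.4626, 0.0832, 0.0398]
eef_rot: [0.782, 0.623, 0.0, 0.0]
force: [1.0, 0.1, -0.4]
width: 0.0525
grasp_force: 0.0
```

Emit:
jog_arm:
  steps: "0 0 0 0 -0.2;0 0 0.02 0 -0.2;0 0 0.03 0 -0.2;0 0 0.04 0 -0.2;0 0 0.04 0 -0.2;-0.03 -0.03 0.02 0 -0.2;-0.03 -0.04 0 0 -0.2;0 -0.05 0 0 -0.2;0 -0.05 0 0 -0.2;0 0 0 0 -0.2"

```text
time: 9.1
position: [0.4026, -0.0923, 0.1906]
eef_rot: [0.785, 0.62, -0.0, 0.002]
force: [1.0, 0.7, 0.2]
width: 0.0527
grasp_force: 0.0
```

```bash
python3 - <<'E'
from h import *
s=r.get_state(); print(s['position'],s['width'],s['force'],s['time'])
a=cap('top','top2.png')['image'][150:270,150:300]; b=cap('scene','scene2.png')['image'][130:250,170:320]
v=np.hstack([a,b])[:,:,::-1]; cv2.imwrite('pics/v2.png',cv2.resize(v,None,fx=2.66,fy=2.66,interpolation=cv2.INTER_CUBIC))
E
```

```text
[ 0.40256773 -0.09228386  0.190551  ] 0.052706524423322194 [0.97433061 0.69071643 0.17244934] 9.1
```

View pics/v2.png

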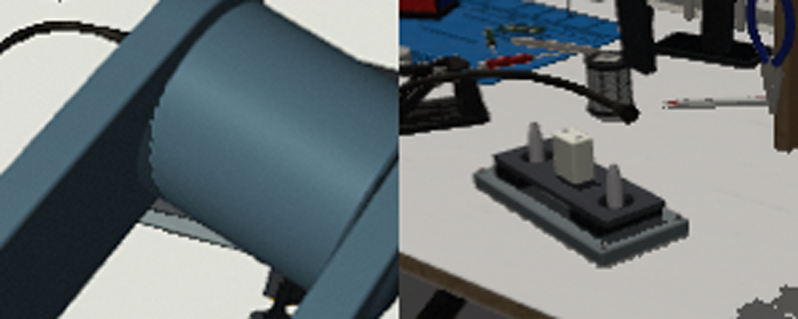

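The plate lies flat on the pads with a pin in each hole, and the gripper is clear, so I'll hand in.

Emit:
jog_arm:
  steps: "0 0 0 0 -0.2;0 0 0 0 -0.2;0 0 0 0 -0.2"

```text
time: 9.5
position: [0.4025, -0.0854, 0.1896]
eef_rot: [0.781, 0.624, -0.0, -0.0]
force: [0.0, -0.8, -0.3]
width: 0.053
grasp_force: 0.0
```

```bash
python3 -c "
from plant import r
print(r.finish_job())"
```

```text
the job is handed in; nothing more can be done
None
```

The wide plate sits flat on the fixture with a pin in each hole and the gripper clear, I never went near the other plate, and the job was handed in at about 9.5 s (no verdict was returned).

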